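# Feed the brass pressing weight down to the chute stop

## Robot

A 7-joint arm with a two-finger parallel gripper is mounted at the origin on a cart in front of the work surface, level with it; the furniture and walls round the work are solid. World frame = base frame: x ahead of the robot, y to its left, z up, the work surface at z = 0. Lengths are in m, angles in rad, forces in N, time in s.
With the tool pointing down it reaches from about 0.4 to 0.85 m from the base axis. Payload 4.5 kg.
Tool frame: the origin (TCP) lies at the very end of the fingers, on their centre line; the grasp point (between the pads) lies 19 mm behind it; z points along the fingers, y is the line along which they close (so a half turn about z gives the same grasp; the last joint's range is limited). The gripper opens to 88 mm and grips with 3 to 60 N. Pads are 18 mm wide; open, the fingers measure 123 mm over their backs; the gripper's body (75 mm by 187 mm) begins 45 mm behind the grasp point.
Start: joints at [1.343, 0.689, -0.195, 1.565, 0.157, 0.902, -0.215], TCP at [0.162, -0.604, 0.239] pointing down, gripper open.
Joint ranges: [-3.01, 3.01], [-0.46, 2.08], [-1.47, 1.51], [0.13, 2.56], [-1, 4.14], [0.04, 2.09], [-2.66, 2.66]. Speed limits (rad/s): [2.57, 2.57, 3.14, 3.14, 3.14, 3.14, 3.14].

## Interface

Orientations are given as a unit quaternion [x, y, z, w].
In Python, from plant import r gives the robot as it stands. The module is installed in compiled form; this text tells all that it offers.
- The arm moves only by the tool step_arm, never from a script. Its argument "increments" is a list of rows, each a list of 2 entries, a list of its own where there are three numbers: the shift along the world's x, y, z in cm, then the turn, a rotation vector about the world's x, y, z in degrees. A call has exactly 10 rows; each row shifts and turns the commanded pose from where the row before left it; what a row does not reach is not made up. A row lasts 1/10 s, in which the tool goes at most 50 mm and 8.59 degrees, less where a joint would pass 70% of its speed; a pose out of reach is approached as far as the arm can. A call is refused whole if a number of a shift passes 5 or a number of a turn 8.59, either way. A call with a gripper value outside its range is refused whole. "fingers" is the opening, from 0 (shut) to 1 (fully open), set as the call begins (left out, the last holds). The fingers move at their own pace and stop on an object; "grip_force" is the grip in N (left out, the last holds). Time passes only in rows, so rows that do not move let the fingers close, or fill a call up. It gives the time, the measured TCP pose, the force, the opening and the grip force at its end, in the units of the state.
- r.get_state(): the state, without advancing time (a new reading comes with each control period).
- r.snapshot(name): name is "scene" or "top" or "wrist"; returns (picture, depth): 400x640x3 uint8, red, green, blue; 400x640 float32, m along the optical axis (not along the pixel's ray), 0 where there is no reading.
- r.calibration(name): a dict with "fov_y" (degrees; the focal length in pixels is half the picture's height over the tangent of half this angle, whatever the lens; pixels are square), "cx", "cy" (the principal point, pixels), "R" (3x3) and "t" (3): a world point X has camera coordinates R X + t. Camera axes: x right, y down, z forward; pixel columns grow to the right and rows downward; lengths in m; the calibration is good to about 2 mm. A picture is of the moment at which its call begins: read the wrist's pose just before it. calibration takes no time and is no camera call; for the wrist camera it gives the pose at the moment of the call.
- r.finish_job(): hands the job in; it is judged then, once.
The state is a dict: "clock": time; "q": joint angles; "qd": joint speeds; "joint_torque": joint torques, N m; "tool_pos": TCP position; "eef_rot": TCP orientation; "contact_force": force on the tool from outside, world axes, zero at the start; "moment": the same for the moment, N m; "opening": opening from 0.0 (shut) to 1.0 (fully open); "finger_force": force on a finger pad.
Only numpy, scipy, OpenCV 4.12 (cv2) and the standard library are available. Lean on these libraries where they do the work, as an engineer would, in place of code of your own. Each camera call takes 0.05 s, during which the arm holds its last target. There are 200 camera calls.

## Task

Push the square brass weight with the knob along its lane and down the slope of the wooden chute until it rests against the metal stop, then let go of it. Slide it, do not lift it out of the chute, and leave the leather-covered weight in the other lane where it is.

Things in the scene. Friction and masses are not known exactly. Their poses are not given: they have to be found in the camera images.
- brass_weight: Square brass weight, 50 x 50 x 25 mm, with a round knob on top (14 mm across, from 25 to 42 mm above the underside), 0.4 to 0.75 kg. It stands in either lane on the level landing at the chute's high end, 45 mm or more of bare lane behind it. On the slope friction holds it: it slides only while pushed. Origin: centre of the underside, z up, x along the lane towards the stop.
- leather_weight: Dark brown leather-covered weight, 45 x 85 x 34 mm, long side along the lane, in the other lane beside the brass one. Origin: centre of the underside; its y axis runs along the lane.
- chute: Fixed wooden two-lane chute, 136 mm wide. Origin: table level, between the lanes; x points along the lanes to the low end, z up. Lane floors: level landing 83 mm high from x = -200 to -65 mm; from there (the crest) they slope down at 0.22 rad for 220 mm. Lane centres at y = +32 and -32 mm; lanes 56 mm wide between walls 8 mm thick and 14 high; ends open.
- stop: Aluminium stop bar fixed across both lanes near the low end, 16 mm thick, 150 mm wide, top 24 mm above the lane floor. Origin: in its uphill face, at floor level, midway between the lanes (170 mm down the slope from the crest); x points downhill along the slope, z square to the sloping floor. The brass weight is home when its centre is 25 mm uphill of this face.

How it is judged:
On the way:
1. the brass weight touches the stop while lying in its lane (contact force between brass_weight and stop above 0.2 N and x of brass_weight in the frame of stop above -0.032 m and z of brass_weight in the frame of stop below 0.008 m), for 0.02 s.
At the end, for the whole second after the job is handed in: The brass weight has touched the stop and lies flat in its lane (within 8 mm of the floor's height and 0.1 rad), released and at rest, its leading face no more than 10 mm from the stop; the leather-covered weight is within 15 mm of where it was (x of brass_weight in the frame of stop between -0.035 and -0.015 m and z of brass_weight in the frame of stop between -0.008 and 0.008 m and angle between the z axis of brass_weight and the z axis of stop, either way round below 0.1 rad and linear speed of brass_weight below 0.01 m/s and distance of leather_weight from where it was at the start of the episode below 0.015 m).
It fails at once if the brass weight is lifted more than 20 mm off the lane floor (z of brass_weight in the frame of stop above 0.02 m or z of brass_weight in the frame of chute above 0.103 m).
It fails at once if the leather-covered weight is moved by more than 15 mm (distance of leather_weight from where it was at the start of the episode above 0.015 m).
It also fails if it takes over 35 s, if anything falls off the work surface, if the arm or the gripper's body presses on something with over 40 N, if the wrist force passes 120 N, or if a joint passes its speed limit or range.

## Working session

There is one attempt and no reset: what is moved stays moved. The work goes in short steps, Python scripts to look and compute and a tool call to move; the robot and the scene stay as the last step left them, time stands still between calls to the robot, and variables do not carry over. Pictures are saved under pics/ and viewed, at most 10 in all, crops included, and the job is handed in when it is done.

Besides the shell and the picture viewer there is one more tool, called after "Emit:" by a JSON object that holds its "name" and its "arguments", one argument or row to a line. step_arm: Moves the arm, as the interface text tells. Its arguments: {"type":"object","properties":{"increments":{"type":"array","items":{"type":"array"}},"fingers":{"type":"number"},"grip_force":{"type":"number"}},"required":["increments"]}

```bash
mkdir -p pics; cat > h.py <<'E'
import numpy as np, cv2
from plant import r
def cal(n):
    c=r.calibration(n); c['f']=200/np.tan(np.radians(c['fov_y'])/2); c['R']=np.array(c['R']); c['t']=np.array(c['t']); return c
def cloud(n,d,c):
    v,u=np.mgrid[0:400,0:640]; P=np.stack([(u-c['cx'])/c['f']*d,(v-c['cy'])/c['f']*d,d],-1)
    return (P-c['t'])@c['R']
E
python3 - <<'E'
from h import *
for n in('top','scene'):
    c=cal(n); p,d=r.snapshot(n); cv2.imwrite(f'pics/{n}0.png',p[...,::-1]); np.savez(f'{n}0.npz',p=p,d=d,W=cloud(n,d,c))
    print(n,c)
print(r.get_state())
E
```

```text
top {'fov_y': 56.21049235456853, 'cx': 316.7267754406934, 'cy': 197.62606651533616, 'R': array([[-0.05405383, -0.99853418, -0.00277097],
       [-0.9693947 ,  0.05314156, -0.23968708],
       [ 0.23948299, -0.01026984, -0.97084624]]), 't': array([0.02723353, 0.5542956 , 0.8180348 ]), 'f': np.float64(374.4841852192254)}
scene {'fov_y': 51.49460703844203, 'cx': 307.97857873249836, 'cy': 199.25047192372656, 'R': array([[ 0.67636651, -0.73641502,  0.01487459],
       [-0.47979216, -0.45581183, -0.74968998],
       [ 0.55886298,  0.49992848, -0.66162201]]), 't': array([-0.36290768,  0.33158887,  0.61708594]), 'f': np.float64(414.6927891460749)}
{'clock': 0.1, 'q': array([ 1.34279474,  0.68989847, -0.19450677,  1.56622094,  0.15730285,
        0.90252228, -0.21508721]), 'qd': array([-0.00014   , -0.00239102, -0.00086697, -0.00150254, -0.00102969,
        0.00104019, -0.00115727]), 'joint_torque': array([-2.76317798e-03, -5.28491235e+01, -1.27108164e+00, -1.53836221e+01,
       -5.25095186e-02,  1.94596119e-03,  5.35894708e-05]), 'tool_pos': array([ 0.16156554, -0.60317007,  0.23799602]), 'eef_rot': array([ 9.91439269e-01,  1.30566030e-01, -1.74514116e-04, -8.10838568e-04]), 'contact_force': array([-0.02229109, -0.54250288, -0.00217847]), 'moment': array([-0.04071461,  0.01428983, -0.01756869]), 'finger_force': 0.0, 'opening': 1.0028948268994327}
```

View pics/top0.png

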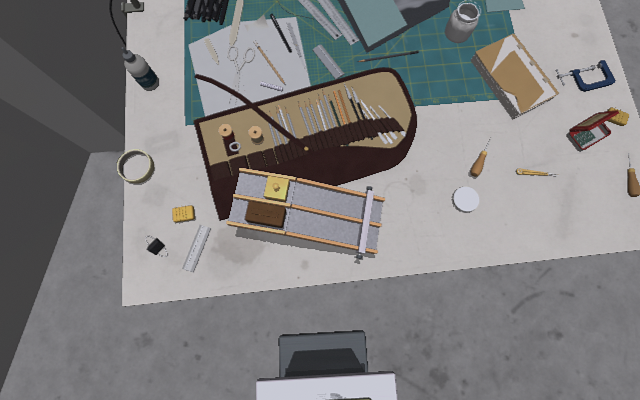

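View pics/scene0.png

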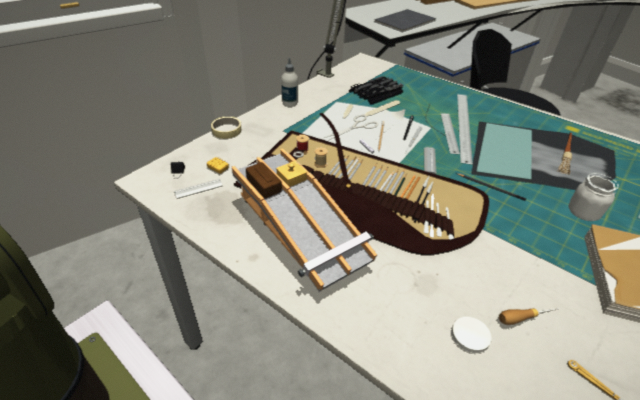

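The top view shows the brass weight at about (277,188) in the far lane. The leather weight is at (265,213), and the stop bar runs from (369,187) to (362,258). Next I'll measure these.

```bash
python3 - <<'E'
from h import *
for n,box in(('top',(160,265,215,395)),('scene',(145,305,225,385))):
    z=np.load(f'{n}0.npz'); p,W=z['p'],z['W']; hsv=cv2.cvtColor(p,cv2.COLOR_RGB2HSV)
    H,S,V=[hsv[...,i].astype(int) for i in range(3)]
    roi=np.zeros(H.shape,bool); roi[box[0]:box[1],box[2]:box[3]]=1
    roi&=(z['d']>0)
    br=roi&(H>=21)&(H<=34)&(S>110)&(V>120)&(W[...,2]>.09)
    k=cv2.connectedComponentsWithStats(br.astype(np.uint8)); i=1+k[2][1:,4].argmax(); br=k[1]==i
    zz=W[br][:,2]; print(n,'brass n',br.sum(),k[2][i],'z pct',np.percentile(zz,[1,10,50,90,99]))
    top=br&(abs(W[...,2]-.108)<.005); kn=br&(W[...,2]>.117)
    P=W[top][:,:2].astype(np.float32); print(' top rect',cv2.minAreaRect(P),'knob n',kn.sum(),W[kn].mean(0) if kn.any() else '')
    le=roi&(H<16)&(V<110)&(S>110)&(W[...,2]>.108)&(W[...,2]<.13)
    print(' leather',cv2.minAreaRect(W[le][:,:2].astype(np.float32)),np.median(W[le][:,2]))
    wd=roi&(H>=8)&(H<21)&(S>110)&(V>150)&(W[...,2]>.085)&(W[...,2]<.107)
    Q=W[wd]; print(' landing-wall',wd.sum(),np.median(Q[:,2]),cv2.minAreaRect(Q[:,:2].astype(np.float32)))
    st=roi&(S<40)&(V>175)&(W[...,2]>.055)&(W[...,2]<.09)
    k=cv2.connectedComponentsWithStats(st.astype(np.uint8)); i=1+k[2][1:,4].argmax(); st=k[1]==i
    Q=W[st]; print(' stop',st.sum(),Q.mean(0),cv2.minAreaRect(Q[:,:2].astype(np.float32)))
    wd=roi&(H>=8)&(H<21)&(S>110)&(V>150)&(W[...,2]>.03)&(W[...,2]<.107)
    print(' chute all',cv2.minAreaRect(W[wd][:,:2].astype(np.float32)))
E
```

```text
top brass n 238 [265 176  24  21 238] z pct [0.10407159 0.10544071 0.10733315 0.10915403 0.121201  ]
 top rect ((0.5748787522315979, 0.08768220245838165), (0.047668859362602234, 0.04923947900533676), 78.87264251708984) knob n 4 [0.57631    0.08968941 0.12170126]
 leather ((0.5151468515396118, 0.11379513144493103), (0.0819542407989502, 0.04508496820926666), 76.822998046875) 0.11450125352549809
 landing-wall 202 0.09205817371668353 ((0.5423029661178589, 0.09137437492609024), (0.19743254780769348, 0.13464714586734772), 76.63975524902344)
 stop 369 [ 0.49300741 -0.11430506  0.0667999 ] ((0.4944128096103668, -0.11456739157438278), (0.014400022104382515, 0.14853017032146454), 76.55010223388672)
 chute all ((0.5251476168632507, 0.01858837902545929), (0.34701985120773315, 0.13449589908123016), 76.87972259521484)
scene brass n 307 [277 161  30  19 307] z pct [0.09667171 0.10582714 0.10747304 0.10958123 0.12435091]
 top rect ((0.5741199851036072, 0.087516188621521), (0.051173143088817596, 0.05071920156478882), 75.6567153930664) knob n 23 [0.57266261 0.08745721 0.12251815]
 leather ((0.5131968855857849, 0.11387895792722702), (0.08403050154447556, 0.042710158973932266), 77.38728332519531) 0.11457751183922249
 landing-wall 487 0.09528309364256628 ((0.5437580943107605, 0.09498091042041779), (0.19025036692619324, 0.1369486302137375), 76.75617980957031)
 stop 1161 [0.49224377 0.0055282  0.06862968] ((0.4928291440010071, 0.0071832165122032166), (0.1382867991924286, 0.04757599160075188), 76.50369262695312)
 chute all ((0.6073775291442871, 0.005459412932395935), (0.36465948820114136, 0.30181172490119934), 76.64275360107422)
```

Emit:
{"name": "step_arm", "arguments": {
  "fingers": 0,
  "grip_force": 20,
  "increments": [
    [[1.4,2.5,0],[0,0,3]],
    [[1.4,2.5,0],[0,0,3]],
    [[1.4,2.5,0],[0,0,3]],
    [[1.4,2.5,0],[0,0,3]],
    [[1.4,2.5,0],[0,0,3]],
    [[1.4,2.5,0],[0,0,3]],
    [[1.4,2.5,0],[0,0,3]],
    [[1.4,2.5,0],[0,0,3]],
    [[1.4,2.5,0],[0,0,3]],
    [[1.4,2.5,0],[0,0,3]]
  ]
}}

```text
clock: 1.1
tool_pos: [0.3021, -0.3526, 0.2386]
eef_rot: [0.923, 0.384, -0.0, -0.0]
contact_force: [0.2, -0.3, -1.2]
opening: 0.116
finger_force: 0.0
```

Emit:
{"name": "step_arm", "arguments": {
  "increments": [
    [[1.4,2.5,0],[0,0,3]],
    [[1.4,2.5,0],[0,0,3]],
    [[1.4,2.5,0],[0,0,3]],
    [[1.4,2.5,0],[0,0,3]],
    [[1.4,2.5,0],[0,0,3]],
    [[1.4,2.5,0],[0,0,3]],
    [[1.4,2.5,0],[0,0,3]],
    [[1.4,2.5,0],[0,0,3]],
    [[1.4,2.5,0],[0,0,3]],
    [[1.4,2.5,0],[0,0,3]]
  ]
}}

```text
clock: 2.1
tool_pos: [0.442, -0.1027, 0.2386]
eef_rot: [0.793, 0.61, -0.0, -0.0]
contact_force: [1.2, 0.4, 0.1]
opening: 0.002
finger_force: 0.0
```

Emit:
{"name": "step_arm", "arguments": {
  "increments": [
    [[1.4,2.5,0],[0,0,0.2]],
    [[1.4,2.5,0],[0,0,0.2]],
    [[1.4,2.5,0],[0,0,0.2]],
    [[1.4,2.5,0],[0,0,0.2]],
    [[1.4,2.5,0],[0,0,0.2]],
    [[1.4,2.5,0],[0,0,0.2]],
    [[1.4,2.5,0],[0,0,0.2]],
    [[1.4,2.5,0],[0,0,0.2]],
    [[1.4,2.5,0],[0,0,0.2]],
    [[1.4,2.5,0],[0,0,0]]
  ]
}}

```text
clock: 3.1
tool_pos: [0.582, 0.1471, 0.2383]
eef_rot: [0.784, 0.621, -0.001, -0.0]
contact_force: [0.5, -0.7, -0.4]
opening: 0.008
finger_force: 0.0
```

Emit:
{"name": "step_arm", "arguments": {
  "increments": [
    [[0.1,0,-1.2],[0,0,0]],
    [[0.1,0,-1.2],[0,0,0]],
    [[0.1,0,-1.2],[0,0,0]],
    [[0.1,-0.1,-1.2],[0,0,0]],
    [[0.1,-0.1,-1.2],[0,0,0]],
    [[0.1,0,-1.2],[0,0,0]],
    [[0.1,0,-1.2],[0,0,0]],
    [[0,0,-1.2],[0,0,0]],
    [[0,0,-1.2],[0,0,0]],
    [[0,0,0],[0,0,0]]
  ]
}}

```text
clock: 4.1
tool_pos: [0.5876, 0.1439, 0.1288]
eef_rot: [0.784, 0.621, -0.002, -0.001]
contact_force: [-0.4, -0.6, -0.7]
opening: 0.004
finger_force: 0.0
```

```bash
python3 - <<'E'
from h import *
a,_=r.snapshot('wrist'); b,_=r.snapshot('scene')
b=cv2.resize(b[130:290,210:400],None,fx=2.5,fy=2.5)
cv2.imwrite('pics/w1.png',a[...,::-1]); cv2.imwrite('pics/s1.png',b[...,::-1]); print(r.get_state()['tool_pos'])
E
```

```text
[0.58872633 0.14443734 0.13053622]
```

View pics/w1.png

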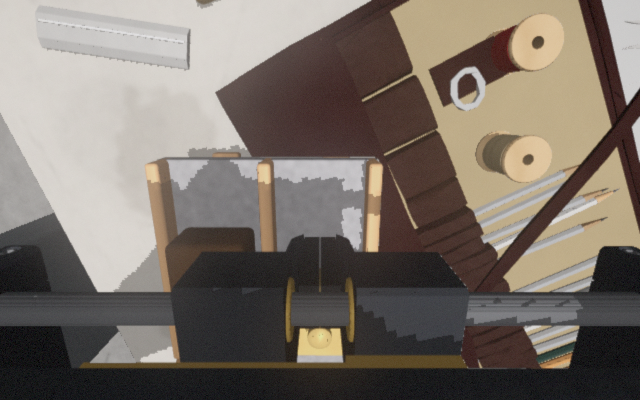

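View pics/s1.png

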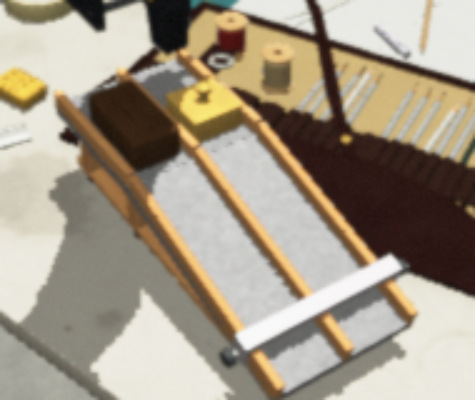

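The wrist view shows the closed fingertips (columns 290–350) centred in the lane (columns 270–370), with the brass weight ahead at (320,340). The scene crop shows the fingers behind the weight over the bare landing. I'll lower and approach.

Emit:
{"name": "step_arm", "arguments": {
  "increments": [
    [[0,0,-1],[0,0,0]],
    [[0,0,-1],[0,0,0]],
    [[0,0,-0.9],[0,0,0]],
    [[0,0,-0.7],[0,0,0]],
    [[0,0,0],[0,0,0]],
    [[-0.07,-0.3,0],[0,0,0]],
    [[-0.07,-0.3,0],[0,0,0]],
    [[-0.07,-0.3,0],[0,0,0]],
    [[-0.07,-0.3,0],[0,0,0]],
    [[-0.07,-0.3,0],[0,0,0]]
  ]
}}

```text
clock: 5.2
tool_pos: [0.5854, 0.1289, 0.095]
eef_rot: [0.784, 0.621, 0.0, 0.0]
contact_force: [-1.2, 0.2, 0.6]
opening: 0.003
finger_force: 0.0
```

Emit:
{"name": "step_arm", "arguments": {
  "increments": [
    [[-0.07,-0.3,0],[0,0,0]],
    [[-0.07,-0.3,0],[0,0,0]],
    [[-0.07,-0.3,0],[0,0,0]],
    [[-0.07,-0.3,0],[0,0,0]],
    [[-0.07,-0.3,0],[0,0,0]],
    [[-0.07,-0.3,0],[0,0,0]],
    [[-0.07,-0.3,0],[0,0,0]],
    [[-0.07,-0.3,0],[0,0,0]],
    [[-0.07,-0.3,0],[0,0,0]],
    [[-0.07,-0.3,0],[0,0,0]]
  ]
}}

```text
clock: 6.2
tool_pos: [0.5784, 0.0993, 0.0949]
eef_rot: [0.784, 0.621, 0.0, -0.0]
contact_force: [1.1, 3.5, 0.3]
opening: 0.005
finger_force: 2.0
```

Emit:
{"name": "step_arm", "arguments": {
  "increments": [
    [[-0.09,-0.4,0],[0,0,0]],
    [[-0.09,-0.4,0],[0,0,0]],
    [[-0.09,-0.4,0],[0,0,0]],
    [[-0.09,-0.4,0],[0,0,0]],
    [[-0.09,-0.4,0],[0,0,0]],
    [[-0.09,-0.4,0],[0,0,0]],
    [[-0.09,-0.4,0],[0,0,0]],
    [[-0.09,-0.4,-0.1],[0,0,0]],
    [[-0.09,-0.4,-0.1],[0,0,0]],
    [[-0.09,-0.4,-0.1],[0,0,0]]
  ]
}}

```text
clock: 7.2
tool_pos: [0.5697, 0.0596, 0.0921]
eef_rot: [0.784, 0.621, 0.001, -0.0]
contact_force: [0.7, 4.6, 6.6]
opening: 0.006
finger_force: 2.8
```

```bash
python3 - <<'E'
from h import *
b,_=r.snapshot('scene')
b=cv2.resize(b[130:290,210:400],None,fx=2.5,fy=2.5)
cv2.imwrite('pics/s2.png',b[...,::-1]); s=r.get_state();print(s['tool_pos'],s['contact_force'])
E
```

```text
[0.56942456 0.05850001 0.09189076] [1.29764153 1.90105332 2.21724562]
```

View pics/s2.png

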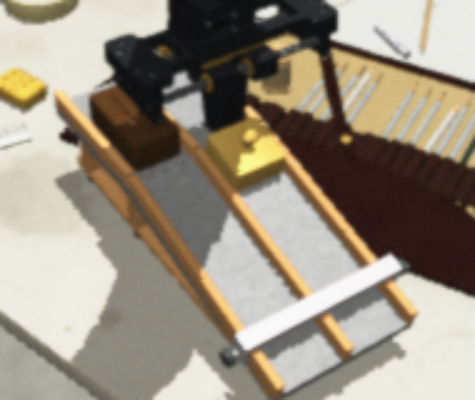

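The scene crop shows the brass weight tipped over the crest at about (245,155), square in its lane. The leather weight is still at (135,125). I'll push on down the slope.

Emit:
{"name": "step_arm", "arguments": {
  "increments": [
    [[-0.11,-0.49,-0.11],[0,0,0]],
    [[-0.12,-0.49,-0.11],[0,0,0]],
    [[-0.12,-0.49,-0.11],[0,0,0]],
    [[-0.12,-0.49,-0.11],[0,0,0]],
    [[-0.12,-0.49,-0.11],[0,0,0]],
    [[-0.12,-0.49,-0.11],[0,0,0]],
    [[-0.12,-0.49,-0.11],[0,0,0]],
    [[-0.12,-0.49,-0.11],[0,0,0]],
    [[-0.12,-0.49,-0.11],[0,0,0]],
    [[-0.12,-0.49,-0.11],[0,0,0]]
  ]
}}

```text
clock: 8.25
tool_pos: [0.5572, 0.0098, 0.0806]
eef_rot: [0.784, 0.621, -0.0, -0.0]
contact_force: [0.5, 3.4, 4.7]
opening: 0.004
finger_force: 2.4
```

Emit:
{"name": "step_arm", "arguments": {
  "increments": [
    [[-0.12,-0.49,-0.11],[0,0,0]],
    [[-0.12,-0.49,-0.11],[0,0,0]],
    [[-0.12,-0.49,-0.11],[0,0,0]],
    [[-0.12,-0.49,-0.11],[0,0,0]],
    [[-0.12,-0.49,-0.11],[0,0,0]],
    [[-0.12,-0.49,-0.11],[0,0,0]],
    [[-0.12,-0.49,-0.11],[0,0,0]],
    [[-0.12,-0.49,-0.11],[0,0,0]],
    [[-0.07,-0.3,-0.07],[0,0,0]],
    [[-0.07,-0.3,-0.07],[0,0,0]]
  ]
}}

```text
clock: 9.25
tool_pos: [0.5461, -0.0353, 0.0703]
eef_rot: [0.784, 0.621, -0.0, -0.0]
contact_force: [0.5, 3.2, 1.8]
opening: 0.002
finger_force: 1.6
```

```bash
python3 - <<'E'
from h import *
b,_=r.snapshot('scene')
b=cv2.resize(b[130:290,210:400],None,fx=2.5,fy=2.5)
cv2.imwrite('pics/s3.png',b[...,::-1]); s=r.get_state();print(s['tool_pos'],s['contact_force'])
E
```

```text
[ 0.54587088 -0.03601304  0.07024708] [0.41331534 1.91799429 1.77004237]
```

View pics/s3.png

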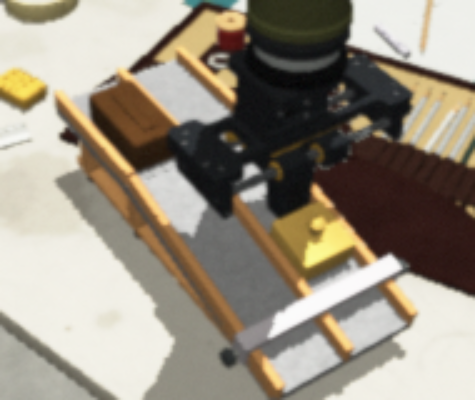

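The crop shows the weight flat in its lane at about (315,240), a short gap before the stop bar. About 18 mm remains.

Emit:
{"name": "step_arm", "arguments": {
  "increments": [
    [[-0.05,-0.2,-0.05],[0,0,0]],
    [[-0.05,-0.2,-0.05],[0,0,0]],
    [[-0.05,-0.2,-0.05],[0,0,0]],
    [[-0.05,-0.2,-0.05],[0,0,0]],
    [[-0.05,-0.2,-0.05],[0,0,0]],
    [[-0.05,-0.2,-0.05],[0,0,0]],
    [[-0.05,-0.2,-0.04],[0,0,0]],
    [[-0.05,-0.2,-0.04],[0,0,0]],
    [[0,0,0],[0,0,0]],
    [[0,0,0],[0,0,0]]
  ]
}}

```text
clock: 10.3
tool_pos: [0.5421, -0.0517, 0.0666]
eef_rot: [0.784, 0.621, -0.001, 0.0]
contact_force: [1.0, 1.9, 0.5]
opening: 0.006
finger_force: 0.7
```

Emit:
{"name": "step_arm", "arguments": {
  "increments": [
    [[-0.02,-0.1,-0.02],[0,0,0]],
    [[-0.02,-0.1,-0.02],[0,0,0]],
    [[0,0,0],[0,0,0]],
    [[0,0,0],[0,0,0]],
    [[0,0,0],[0,0,0]],
    [[0,0,0],[0,0,0]],
    [[0,0,0],[0,0,0]],
    [[0,0,0],[0,0,0]],
    [[0,0,0],[0,0,0]],
    [[0,0,0],[0,0,0]]
  ]
}}

```text
clock: 11.3
tool_pos: [0.542, -0.0528, 0.0664]
eef_rot: [0.784, 0.621, 0.0, -0.0]
contact_force: [0.9, 3.9, 1.8]
opening: 0.006
finger_force: 1.7
```

Emit:
{"name": "step_arm", "arguments": {
  "increments": [
    [[-0.03,-0.1,-0.02],[0,0,0]],
    [[-0.03,-0.1,-0.02],[0,0,0]],
    [[0,0,0],[0,0,0]],
    [[0,0,0],[0,0,0]],
    [[0,0,0],[0,0,0]],
    [[0,0,0],[0,0,0]],
    [[0,0,0],[0,0,0]],
    [[0,0,0],[0,0,0]],
    [[0,0,0],[0,0,0]],
    [[0,0,0],[0,0,0]]
  ]
}}

```text
clock: 12.3
tool_pos: [0.5415, -0.0548, 0.0659]
eef_rot: [0.784, 0.621, 0.0, -0.0]
contact_force: [1.3, 3.4, 0.9]
opening: 0.005
finger_force: 2.2
```

Emit:
{"name": "step_arm", "arguments": {
  "increments": [
    [[-0.03,-0.1,-0.02],[0,0,0]],
    [[-0.03,-0.1,-0.02],[0,0,0]],
    [[0,0,0],[0,0,0]],
    [[0,0,0],[0,0,0]],
    [[0,0,0],[0,0,0]],
    [[0,0,0],[0,0,0]],
    [[0,0,0],[0,0,0]],
    [[0,0,0],[0,0,0]],
    [[0,0,0],[0,0,0]],
    [[0,0,0],[0,0,0]]
  ]
}}

```text
clock: 13.3
tool_pos: [0.5414, -0.055, 0.0659]
eef_rot: [0.783, 0.622, 0.001, -0.0]
contact_force: [1.1, 6.1, 3.3]
opening: 0.001
finger_force: 3.8
```

Motion has stopped and the force is rising at the expected position. One firmer press, then I'll back off.

Emit:
{"name": "step_arm", "arguments": {
  "increments": [
    [[-0.05,-0.2,-0.04],[0,0,0]],
    [[-0.05,-0.2,-0.04],[0,0,0]],
    [[0,0,0],[0,0,0]],
    [[0,0,0],[0,0,0]],
    [[0,0,0],[0,0,0]],
    [[0,0,0],[0,0,0]],
    [[0,0,0],[0,0,0]],
    [[0,0,0],[0,0,0]],
    [[0,0,0],[0,0,0]],
    [[0,0,0],[0,0,0]]
  ]
}}

```text
clock: 14.3
tool_pos: [0.5414, -0.0552, 0.0658]
eef_rot: [0.782, 0.623, 0.004, -0.002]
contact_force: [0.0, 13.4, 7.8]
opening: 0.008
finger_force: 7.1
```

Emit:
{"name": "step_arm", "arguments": {
  "increments": [
    [[0.07,0.3,0.08],[0,0,0]],
    [[0.1,0.4,0.1],[0,0,0]],
    [[0.1,0.5,0.15],[0,0,0]],
    [[0.1,0.5,0.15],[0,0,0]],
    [[0.1,0.5,0.3],[0,0,0]],
    [[0,0,2],[0,0,0]],
    [[0,0,2],[0,0,0]],
    [[0,0,2.5],[0,0,0]],
    [[0,0,2.5],[0,0,0]],
    [[0,0,2.5],[0,0,0]]
  ]
}}

```text
clock: 15.3
tool_pos: [0.544, -0.0393, 0.1886]
eef_rot: [0.784, 0.621, -0.001, 0.0]
contact_force: [0.4, -0.7, 0.7]
opening: 0.006
finger_force: 0.0
```

Emit:
{"name": "step_arm", "arguments": {
  "increments": [
    [[0.7,3,0.5],[0,0,0]],
    [[0.7,3,0.5],[0,0,0]],
    [[0.7,3,0.5],[0,0,0]],
    [[0.7,3,0],[0,0,0]],
    [[0.7,3,0],[0,0,0]],
    [[0.7,3,0],[0,0,0]],
    [[0,0,0],[0,0,0]],
    [[0,0,0],[0,0,0]],
    [[0,0,0],[0,0,0]],
    [[0,0,0],[0,0,0]]
  ]
}}

```text
clock: 16.3
tool_pos: [0.5864, 0.139, 0.2024]
eef_rot: [0.784, 0.62, -0.001, 0.001]
contact_force: [-0.0, -0.3, -0.6]
opening: 0.003
finger_force: 0.0
```

```bash
python3 - <<'E'
from h import *
n='top'; c=cal(n); p,d=r.snapshot(n); W=cloud(n,d,c)
b,_=r.snapshot('scene'); b=cv2.resize(b[130:290,210:400],None,fx=2.5,fy=2.5); cv2.imwrite('pics/s4.png',b[...,::-1])
hsv=cv2.cvtColor(p,cv2.COLOR_RGB2HSV);H,S,V=[hsv[...,i].astype(int) for i in range(3)]
roi=np.zeros(H.shape,bool); roi[160:265,300:372]=1
m=roi&(H>=21)&(H<=34)&(S>110)&(V>110)&(W[...,2]>.06)
Q=W[m]; print(m.sum(),np.percentile(Q[:,2],[1,50,99]),cv2.minAreaRect(Q[:,:2].astype(np.float32)))
u=np.array([-.23,-.973]); print('lane x (rel stop-top centre) pct',np.percentile((Q[:,:2]-[.4944,-.1146])@u,[1,50,99]))
E
```

```text
Traceback (most recent call last):
IndexError: index -1 is out of bounds for axis 0 with size 0
```

View pics/s4.png

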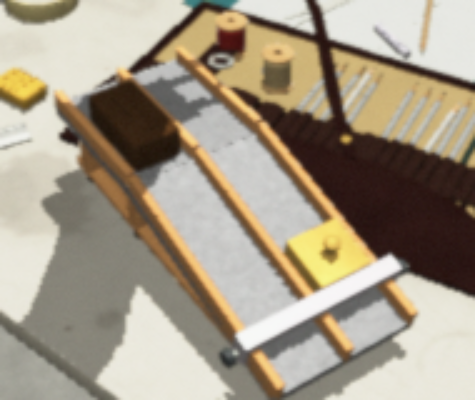

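The crop shows the brass weight at about (330,252), lying flat against the stop bar with the gripper clear. The leather weight is still at (135,125).

```bash
python3 -c "
from h import *
print(r.finish_job())"
```

```text
the job is handed in; nothing more can be done
None
```

I pushed the brass weight down its lane until it rested flat against the stop, let go of it, and handed the job in at about 16 s; the last picture showed the leather weight where it started, and the hand-in gave no verdict.

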